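# Return mixed herbs to their stock drawers

### The job

A mixed handful of dried herbs lies on the wrapping paper: two round monk fruits, two cinnamon quills and a reishi mushroom. Put each one back into the drawer that holds its own kind, on the bare floor in the front part of the drawer, not on top of anything: lay the quills across the drawer, the way the quills in it lie, and the mushroom flat with its cap up. Leave the porcelain jar and the brass mortar standing where they are.

Things in the scene. Friction and masses are not known exactly. Their poses are not given: they have to be found in the camera images.
- fruit_a: A loose dried monk fruit: a brown, striped, hollow ball 48 mm across, with a small flat underneath (18 mm across) that keeps it from rolling. About 18 g. Origin: centre of the ball, 22 mm above what it stands on. The two monk fruits are the same.
- fruit_b: A loose dried monk fruit: a brown, striped, hollow ball 48 mm across, with a small flat underneath (18 mm across) that keeps it from rolling. About 18 g. Origin: centre of the ball, 22 mm above what it stands on. The two monk fruits are the same.
- quill_a: A loose length of cinnamon bark: a straight double-rolled quill 80 mm long (its x), 24 mm wide (its y) and 13 mm thick (its z). About 16 g. Origin: its middle, 6.5 mm above what it lies on. The two quills are the same.
- quill_b: A loose length of cinnamon bark: a straight double-rolled quill 80 mm long (its x), 24 mm wide (its y) and 13 mm thick (its z). About 16 g. Origin: its middle, 6.5 mm above what it lies on. The two quills are the same.
- reishi: Loose dried reishi mushroom, lying cap up: kidney-shaped red-brown cap with pale rim, 48 mm long (x), 62 wide (y), 15 thick, and a straight dark round stalk, 13 thick. Origin: on the stalk's axis where it leaves the cap, 7 mm above what it lies on; x points to the cap, z up. Bare stalk x -45 to 0, cap x 0 to +49. 25 g; centre of mass in the cap near x = +15.
- drawer_fruit: Fixed open red lacquered wooden drawer, 170 deep (x) x 216 wide (y) x 45 mm high, walls and floor 8 thick. Origin: centre of underside; x from the front (brass pull, robot side) to the rear. Behind x = +15 mm it is full of fixed stock: four monk fruits, to 57 mm above the counter. The floor in front (x -77 to +15, y -100 to +100) is free. The 3 drawers differ only in stock and swap places.
- drawer_quill: Fixed open red lacquered wooden drawer, 170 deep (x) x 216 wide (y) x 45 mm high, walls and floor 8 thick. Origin: centre of underside; x from the front (brass pull, robot side) to the rear. Behind x = +15 mm it is full of fixed stock: quills along its y, to 35 mm above the counter. The floor in front (x -77 to +15, y -100 to +100) is free. The 3 drawers differ only in stock and swap places.
- drawer_reishi: Fixed open red lacquered wooden drawer, 170 deep (x) x 216 wide (y) x 45 mm high, walls and floor 8 thick. Origin: centre of underside; x from the front (brass pull, robot side) to the rear. Behind x = +15 mm it is full of fixed stock: three reishi, to 38 mm above the counter. The floor in front (x -77 to +15, y -100 to +100) is free. The 3 drawers differ only in stock and swap places.
- jar: Bystander, loose: a white porcelain jar with blue bands and a lid, 97 mm across, 131 mm high, 0.65 kg. Origin: centre of the underside. Not to be moved.
- mortar: Bystander, loose: a brass mortar 100 mm across and 90 mm high with its pestle standing in it to 149 mm, 1.6 kg. Origin: centre of the underside. Not to be moved.
Mind the look-alikes: they are no part of the job. Leave any blue look-alike of the reishi alone.

How it is judged:
By the outcome, as a careful person would: the job done as asked, in the order asked, and still so for the second after the job is handed in, with the robot touching nothing.
It also fails if it takes over 102 s, if anything falls off the work surface, if the arm or the gripper's body presses on something with over 40 N, if the wrist force passes 120 N, or if a joint passes its speed limit or range.

### The arm

A 6-joint arm with a two-finger parallel gripper is mounted at the origin on the work surface. World frame = base frame: x ahead of the robot, y to its left, z up, the work surface at z = 0. Lengths are in m, angles in rad, forces in N, time in s.
With the tool pointing down it reaches from about 0.35 to 0.775 m from the base axis. Payload 5.5 kg.
Tool frame: the origin (TCP) lies at the very end of the fingers, on their centre line; the grasp point (between the pads) lies 19 mm behind it; z points along the fingers, y is the line along which they close (so a half turn about z gives the same grasp; the last joint's range is limited). The gripper opens to 85 mm and grips with 20 to 120 N. Pads are 22 mm wide; open, the fingers measure 114 mm over their backs; the gripper's body (76 mm by 85 mm) begins 54 mm behind the grasp point. The pads swing forward as they close: fully open they stand 13 mm farther back than shut.
Start: joints at [1.055, 0.313, 0.046, 1.304, 0, 1.431], TCP at [0.211, 0.535, 0.231] pointing down, gripper open.
Joint ranges: [-2.76, 2.76], [-0.86, 1.69], [-1.03, 1.26], [-2.2, 2.34], [-1.47, 1.5], [-3.14, 3.14]. Speed limits (rad/s): [2.57, 2.57, 3.14, 3.14, 3.14, 3.14].

### API

Orientations are given as a unit quaternion [w, x, y, z].
In Python, from workcell import get_state, read_camera, hand_in gives the robot as it stands.
- The arm moves only by the tool send_rows, never from a script. Its argument "increments" is a list of rows, each an object of numbers: "dx", "dy", "dz": the shift along the world's x, y, z in units of 25 mm (1.0 is 25 mm); "roll": the turn about the world's z in units of 8 degrees (1.0 is 8 degrees); "claw": the opening, from -1 (shut) to 1 (fully open). In form: [{"dx": .., "dy": .., "dz": .., "roll": .., "claw": ..}, ...]. A call has exactly 5 rows; each row is the pose to reach, as a shift and turn from the pose commanded when the call began; what a row does not reach only later rows make up. A row lasts 1/8 s, in which the tool goes at most 62.5 mm and 10.7 degrees, less where a joint would pass 70% of its speed; a pose out of reach is approached as far as the arm can. A call with a gripper value outside its range is refused whole. The fingers move at their own pace and stop on an object; "grip_force" is the grip in N (left out, the last holds). Time passes only in rows, so rows that repeat a pose let the fingers close, or fill a call up. It gives the time, the measured TCP pose, the force, the opening and the grip force at its end, in the units of the state.
- get_state(): the state, without advancing time (a new reading comes with each control period).
- read_camera(name): name is "scene" or "top" or "wrist"; returns a dict with "image" (420x560x3 uint8, blue, green, red), "fx", "fy", "cx", "cy" (pixels), "dist_coeffs" ([k1, k2, p1, p2, k3] as OpenCV has them; the pictures are not rectified), "world_to_cam" (4x4, takes a point from world to camera coordinates). Camera axes: x right, y up, looking along -z (the intrinsics and any distortion apply to the point x, -y, -z); pixel columns grow to the right and rows downward; lengths in m; the calibration is good to about 2 mm. A picture is of the moment at which its call begins. There is no depth.
- hand_in(): hands the job in; it is judged then, once.
The state is a dict: "clock": time; "joint_pos": joint angles; "qvel": joint speeds; "tau": joint torques, N m; "tcp_pos": TCP position; "orientation": TCP orientation; "wrist_force": force on the tool from outside, world axes, zero at the start; "ft_torque": the same for the moment, N m; "finger_gap": finger opening in m; "grip_force": force on a finger pad.
Only numpy, scipy, OpenCV 4.12 (cv2) and the standard library are available. Lean on these libraries where they do the work, as an engineer would, in place of code of your own. Each camera call takes 0.05 s, during which the arm holds its last target. There are 200 camera calls.

## Working session

There is one attempt and no reset: what is moved stays moved. The work goes in short steps, Python scripts to look and compute and a tool call to move; the robot and the scene stay as the last step left them, time stands still between calls to the robot, and variables do not carry over. Pictures are saved under pics/ and viewed, at most 14 in all, crops included, and the job is handed in when it is done.

Besides the shell and the picture viewer there is one more tool, called as name([rows], argument=value, ...), one row to a line, values as JSON. send_rows: Moves the arm, as the interface text tells. Its arguments: {"type":"object","properties":{"increments":{"type":"array","items":{"type":"object","properties":{"dx":{"type":"number"},"dy":{"type":"number"},"dz":{"type":"number"},"roll":{"type":"number"},"claw":{"type":"number"}}}},"grip_force":{"type":"number"}},"required":["increments"]}

```bash
mkdir -p pics
cat > h.py <<'E'
import numpy as np, cv2
from workcell import get_state, read_camera, hand_in
def K(c): return np.array([[c["fx"],0,c["cx"]],[0,c["fy"],c["cy"]],[0,0,1.]])
def ray(c,px):
    u=cv2.undistortPoints(np.array(px,float).reshape(-1,1,2),K(c),np.array(c["dist_coeffs"],float)).reshape(-1,2)
    d=np.c_[u[:,0],-u[:,1],-np.ones(len(u))]
    T=np.array(c["world_to_cam"]);R=T[:3,:3]
    return -R.T@T[:3,3], d@R
def plane(c,px,z):
    o,d=ray(c,px); return o+d*((z-o[2])/d[:,2])[:,None]
def proj(c,P):
    T=np.array(c["world_to_cam"]);p=np.atleast_2d(P)@T[:3,:3].T+T[:3,3]
    p=p*[1,-1,-1]
    return cv2.projectPoints(p,np.zeros(3),np.zeros(3),K(c),np.array(c["dist_coeffs"],float))[0].reshape(-1,2)
E
python3 - <<'E'
from h import *
import pickle
for n in("scene","top"):
    c=read_camera(n); pickle.dump(c,open(n+".pkl","wb")); cv2.imwrite(f"pics/{n}0.png",cv2.resize(c["image"],(784,588),interpolation=cv2.INTER_CUBIC))
    print(n,ray(c,[[280,210]]))
E
```

```text
scene (array([ 1.05668042, -0.09497926,  0.8908169 ]), array([[-0.55003413,  0.11735485, -0.8269559 ]]))
top (array([0.40605641, 0.00942439, 1.15572643]), array([[ 0.11941286, -0.01924948, -0.99269831]]))
```

View pics/top0.png

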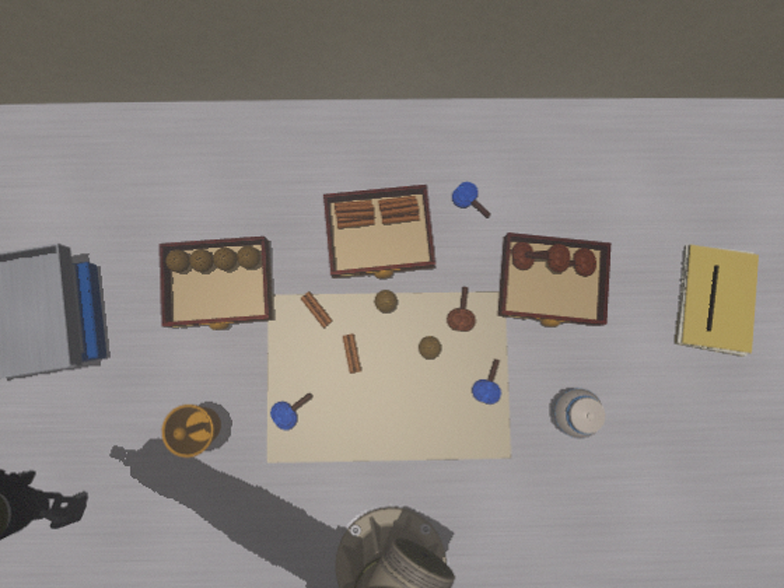

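View pics/scene0.png

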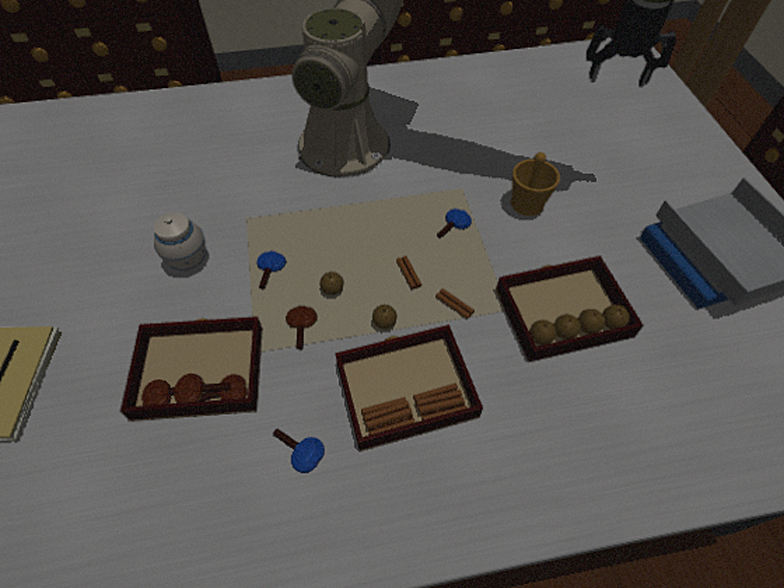

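The top view shows (784x588 pixels):
- Drawers: fruit at left (215,282), quill in the middle (380,230), reishi at right (555,278).
- Loose fruits at (386,301) and (430,347), loose quills at (316,310) and (351,353).
- Reishi candidates: red-brown at (461,318), and blue at (487,391), (285,414) and (466,195). The red-brown one fits the description. I'll confirm it in the crop.

Run:
```python
from h import *
import pickle
c=pickle.load(open("top.pkl","rb")); im=c["image"]; s=1/1.4
big=cv2.resize(im[185:290,195:355],None,fx=5,fy=5,interpolation=cv2.INTER_CUBIC); cv2.imwrite("pics/crop0.png",big)
bg=np.median(im[280:320,240:320].reshape(-1,3),0); print(bg)
hsv=cv2.cvtColor(im,cv2.COLOR_BGR2HSV)
m=((np.abs(im.astype(float)-bg).max(2)>38)).astype(np.uint8)
for n,(x,y),z in [("fA",(386,301),.022),("fB",(430,347),.022),("qA",(316,310),.013),("qB",(351,353),.013),("re",(461,318),.012)]:
    x,y=int(x*s),int(y*s); r=28 if n!="re" else 30
    w=np.zeros_like(m); w[y-r:y+r,x-r:x+r]=m[y-r:y+r,x-r:x+r]
    k,l,st,ce=cv2.connectedComponentsWithStats(w); i=l[y,x]
    if i==0: print(n,"miss");continue
    cn=cv2.findContours((l==i).astype(np.uint8),0,1)[0][0].reshape(-1,2)
    ys,xs=np.where(l==i); P=plane(c,np.c_[xs,ys],z)[:,:2]
    ctr,wh,a=cv2.minAreaRect((P*1000).astype(np.float32))
    mu=P.mean(0);ev,V=np.linalg.eigh(np.cov((P-mu).T))
    print(n,st[i],"mean",mu.round(4),"rect",ctr,wh,a,"axis",np.degrees(np.arctan2(V[1,1],V[0,1])).round(1))
# drawers: dark-red rim at z=.045
red=((hsv[...,0]<8)|(hsv[...,0]>170))&(hsv[...,1]>110)&(hsv[...,2]<110)
red=red.astype(np.uint8)
for n,(x0,y0,x1,y1) in [("F",(150,225,282,340)),("Q",(315,175,445,286)),("R",(490,223,620,335))]:
    w=np.zeros_like(red); a=[int(v*s) for v in(x0,y0,x1,y1)]; w[a[1]:a[3],a[0]:a[2]]=red[a[1]:a[3],a[0]:a[2]]
    k,l,st,ce=cv2.connectedComponentsWithStats(w); i=1+st[1:,4].argmax()
    ys,xs=np.where(l==i);P=plane(c,np.c_[xs,ys],.045)[:,:2]
    print(n,st[i],cv2.minAreaRect((P*1000).astype(np.float32)))
for n,p,z in[("jar",(587,415),.131),("mortar",(188,431),.09),("blue1",(487,391),.01),("blue1tip",(495,361),.01),("pestle",(205,428),.14)]:print(n,plane(c,[[p[0]*s,p[1]*s]],z))
```

```text
[155. 176. 188.]
fA [267 207  18  17 240] mean [5.28e-01 5.00e-04] rect (528.1055297851562, 0.6751270294189453) (49.17502212524414, 46.542137145996094) 89.18450927734375 axis -136.0
fB [299 240  17  17 231] mean [ 0.4314 -0.0877] rect (431.6151123046875, -88.31656646728516) (46.073856353759766, 45.76832580566406) 89.09111785888672 axis -148.0
qA [215 208  23  27 251] mean [0.5144 0.1454] rect (514.3662719726562, 144.84156799316406) (82.96066284179688, 26.43278694152832) 37.72711944580078 axis -142.9
qB [245 238  14  29 251] mean [0.4219 0.0724] rect (422.3326110839844, 72.39655303955078) (79.8512954711914, 26.700414657592773) 11.588865280151367 axis -169.0
re [319 204  21  33 378] mean [ 0.499  -0.1567] rect (512.484130859375, -155.3789520263672) (58.485107421875, 94.0957260131836) 88.47270202636719 axis 171.5
F [120 230   1   1   1] ((489.1988830566406, 439.1079406738281), (0.0, 0.0), 0.0)
Q [282 190   2   2   2] ((595.6167602539062, -20.135852813720703), (4.055556297302246, 0.0), -136.20716857910156)
R [411 178  14  18 119] ((602.6946411132812, -409.32171630859375), (37.88003158569336, 49.452476501464844), 86.6894760131836)
jar [[ 0.29997218 -0.36610278  0.131     ]]
mortar [[0.278868   0.37839011 0.09      ]]
blue1 [[ 0.34011777 -0.20518294  0.01      ]]
blue1tip [[ 0.4012271  -0.22389933  0.01      ]]
pestle [[0.28972688 0.33055347 0.14      ]]
```

View pics/crop0.png

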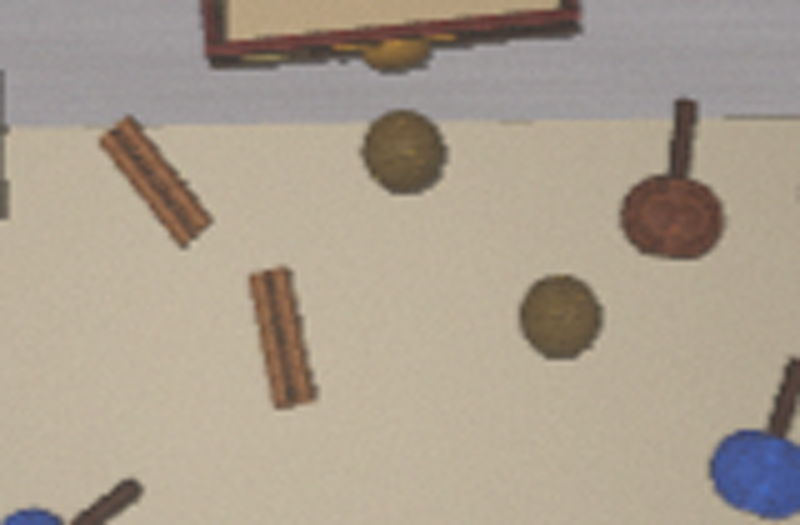

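The crop confirms it: the reishi at crop (672,215) is red-brown with a dark stalk pointing away from the robot, and the neighbour at (760,475) is blue. Next I'll measure the drawer poses and the tool yaw.

Run:
```python
from h import *
import pickle
from scipy.spatial.transform import Rotation as R
s=get_state(); q=s["orientation"]; M=R.from_quat([q[1],q[2],q[3],q[0]]).as_matrix()
print({k:np.round(s[k],4) for k in("clock","tcp_pos","joint_pos","finger_gap")}, "closing dir deg",np.degrees(np.arctan2(M[1,1],M[0,1])))
c=pickle.load(open("top.pkl","rb")); im=c["image"].astype(float)
m=((im[...,2]<110)&(im[...,2]>1.35*im[...,1])).astype(np.uint8)
vis=c["image"].copy()
for n,(x0,y0,x1,y1) in [("F",(105,160,200,236)),("Q",(225,125,316,200)),("R",(350,160,442,236))]:
    w=np.zeros_like(m); w[y0:y1,x0:x1]=m[y0:y1,x0:x1]
    k,l,st,_=cv2.connectedComponentsWithStats(w); i=1+st[1:,4].argmax()
    ys,xs=np.where(l==i);P=plane(c,np.c_[xs,ys],.045)[:,:2]
    r=cv2.minAreaRect((P*1000).astype(np.float32)); print(n,st[i],r)
    # cream floor area of the front part on z=.008
    b=np.abs(im-[150,185,205]).max(2)
    cv2.polylines(vis,[proj(c,np.c_[cv2.boxPoints(r)/1000,np.full(4,.045)]).astype(int)],True,(0,255,0),1)
cv2.imwrite("pics/dr.png",cv2.resize(vis[120:245,100:450],None,fx=2.28,fy=2.28,interpolation=cv2.INTER_CUBIC))
```

```text
{'clock': np.float64(0.1), 'tcp_pos': array([0.2108, 0.5345, 0.2305]), 'joint_pos': array([ 1.0554,  0.3139,  0.0451,  1.3036, -0.    ,  1.4312]), 'finger_gap': np.float64(0.0852)} closing dir deg 68.46613039660636
F [115 172  77  61 324] ((567.6484985351562, 349.15924072265625), (159.14813232421875, 213.0159912109375), 3.2647969722747803)
Q [237 187  73   9 140] ((594.4165649414062, 6.722747802734375), (6.8521246910095215, 206.6876678466797), 4.767885208129883)
R [358 166  78  66 510] ((568.5155029296875, -348.45709228515625), (215.5023193359375, 169.11399841308594), 83.3834457397461)
```

View pics/dr.png

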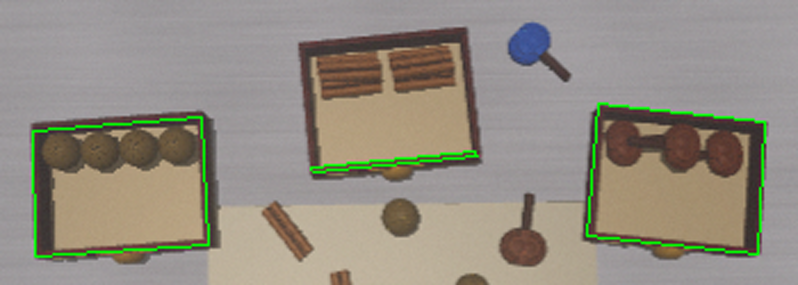

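The reishi, quills and fruits are placed well enough to start. Drawer poses:

| Drawer | Centre (mm) | Yaw |
|---|---|---|
| F | (573,349) | 3.5° |
| Q | (676,14) | 4.8° |
| R | (568,-348) | -6.6° |

I'll start with quill B.

send_rows([
  {"dx": 1,"dy": -2,"roll": 1,"claw": 0},
  {"dx": 2,"dy": -4,"roll": 2,"claw": 0},
  {"dx": 3,"dy": -6,"roll": 3,"claw": 0},
  {"dx": 4,"dy": -8,"roll": 4.1,"claw": 0},
  {"dx": 4.5,"dy": -9.5,"roll": 4.1,"claw": 0},
], grip_force=30)

```text
schema error: expected keys dx, dy, dz, roll, claw
```

send_rows([
  {"dx": 1,"dy": -2,"claw": 0},
  {"dx": 2,"dy": -4,"claw": 0},
  {"dx": 3,"dy": -6,"claw": 0},
  {"dx": 3.96,"dy": -8,"dz": -1,"claw": 0},
  {"dx": 3.96,"dy": -8.98,"dz": -3,"claw": 0},
])

```text
schema error: expected keys dx, dy, dz, roll, claw
```

send_rows([
  {"dx": 1,"dy": -2,"dz": 0,"roll": 1,"claw": 0},
  {"dx": 2,"dy": -4,"dz": 0,"roll": 2,"claw": 0},
  {"dx": 3,"dy": -6,"dz": 0,"roll": 3,"claw": 0},
  {"dx": 4,"dy": -8,"dz": 0,"roll": 4.1,"claw": 0},
  {"dx": 4.5,"dy": -9.5,"dz": 0,"roll": 4.1,"claw": 0},
], grip_force=30)

```text
clock: 0.72
tcp_pos: [0.3241, 0.2954, 0.231]
orientation: [-0.0, -0.098, 0.995, -0.0]
wrist_force: [-0.2, -0.5, 0.4]
finger_gap: 0.0427
grip_force: 0.0
```

send_rows([
  {"dx": 1,"dy": -2,"dz": 0,"roll": 0,"claw": 0},
  {"dx": 2,"dy": -4,"dz": 0,"roll": 0,"claw": 0},
  {"dx": 3,"dy": -6,"dz": 0,"roll": 0,"claw": 0},
  {"dx": 3.96,"dy": -8,"dz": -1,"roll": 0,"claw": 0},
  {"dx": 3.96,"dy": -8.98,"dz": -3,"roll": 0,"claw": 0},
])

```text
clock: 1.35
tcp_pos: [0.426, 0.0704, 0.157]
orientation: [0.003, -0.097, 0.995, -0.0]
wrist_force: [1.1, -0.2, -0.6]
finger_gap: 0.0425
grip_force: 0.0
```

send_rows([
  {"dx": 0,"dy": 0,"dz": -2,"roll": 0,"claw": 0},
  {"dx": 0,"dy": 0,"dz": -4,"roll": 0,"claw": 0},
  {"dx": 0,"dy": 0,"dz": -5,"roll": 0,"claw": 0},
  {"dx": 0,"dy": 0,"dz": -5.7,"roll": 0,"claw": 0},
  {"dx": 0,"dy": 0,"dz": -6.1,"roll": 0,"claw": 0},
])

```text
clock: 1.98
tcp_pos: [0.4216, 0.0729, 0.0027]
orientation: [-0.001, -0.098, 0.995, 0.0]
wrist_force: [-0.5, 1.0, 0.2]
finger_gap: 0.0424
grip_force: 0.0
```

send_rows([
  {"dx": 0,"dy": 0,"dz": 0,"roll": 0,"claw": 0},
  {"dx": 0,"dy": 0,"dz": 0,"roll": 0,"claw": -1},
  {"dx": 0,"dy": 0,"dz": 0,"roll": 0,"claw": -1},
  {"dx": 0,"dy": 0,"dz": 0,"roll": 0,"claw": -1},
  {"dx": 0,"dy": 0,"dz": 0,"roll": 0,"claw": -1},
])

```text
clock: 2.6
tcp_pos: [0.4234, 0.0729, 0.0046]
orientation: [0.001, -0.098, 0.995, -0.0]
wrist_force: [-0.1, 0.6, 6.0]
finger_gap: 0.0227
grip_force: 30.4
```

send_rows([
  {"dx": 0,"dy": 0,"dz": 1,"roll": 0,"claw": -1},
  {"dx": 0,"dy": 0,"dz": 3,"roll": 0.5,"claw": -1},
  {"dx": 0,"dy": 0,"dz": 5,"roll": 1.5,"claw": -1},
  {"dx": 1,"dy": -0.5,"dz": 5,"roll": 2.5,"claw": -1},
  {"dx": 2.5,"dy": -1.2,"dz": 5,"roll": 3.5,"claw": -1},
])

```text
clock: 3.22
tcp_pos: [0.4856, 0.043, 0.1301]
orientation: [0.001, -0.339, 0.941, -0.0]
wrist_force: [-0.3, 0.1, -0.2]
finger_gap: 0.0234
grip_force: 29.7
```

send_rows([
  {"dx": 1.5,"dy": -0.8,"dz": 0,"roll": 1.3,"claw": -1},
  {"dx": 3,"dy": -1.5,"dz": 0,"roll": 2.6,"claw": -1},
  {"dx": 4.5,"dy": -2.3,"dz": 0,"roll": 3.9,"claw": -1},
  {"dx": 5.6,"dy": -2.8,"dz": 0,"roll": 5.2,"claw": -1},
  {"dx": 6.56,"dy": -3.16,"dz": 0,"roll": 6.5,"claw": -1},
])

```text
clock: 3.85
tcp_pos: [0.6499, -0.0368, 0.1283]
orientation: [0.0, 0.717, -0.697, -0.0]
wrist_force: [0.4, 0.9, 0.9]
finger_gap: 0.0233
grip_force: 29.7
```

send_rows([
  {"dx": 0,"dy": 0,"dz": 0,"roll": 0.4,"claw": -1},
  {"dx": 0,"dy": 0,"dz": 0,"roll": 0.4,"claw": -1},
  {"dx": 0,"dy": 0,"dz": -0.5,"roll": 0.4,"claw": -1},
  {"dx": 0,"dy": 0,"dz": -1,"roll": 0.4,"claw": -1},
  {"dx": 0,"dy": 0,"dz": -1,"roll": 0.4,"claw": -1},
])

```text
clock: 4.47
tcp_pos: [0.6475, -0.0357, 0.1018]
orientation: [0.001, 0.734, -0.679, -0.002]
wrist_force: [0.6, 0.7, -1.3]
finger_gap: 0.0227
grip_force: 29.7
```

Run:
```python
from h import *
from scipy.spatial.transform import Rotation as R
s=get_state();q=s["orientation"];M=R.from_quat([q[1],q[2],q[3],q[0]]).as_matrix();print(s["tcp_pos"],np.degrees(np.arctan2(M[1,1],M[0,1])))
a=read_camera("top")["image"][120:245,220:450];b=read_camera("wrist")["image"]
a=cv2.resize(a,(552,300));b=cv2.resize(b,(400,300))
cv2.imwrite("pics/p1.png",np.vstack([a,np.pad(b,((0,0),(0,152),(0,0)))]))
```

```text
[ 0.64747611 -0.03569188  0.10180153] -175.53809375036897
```

View pics/p1.png

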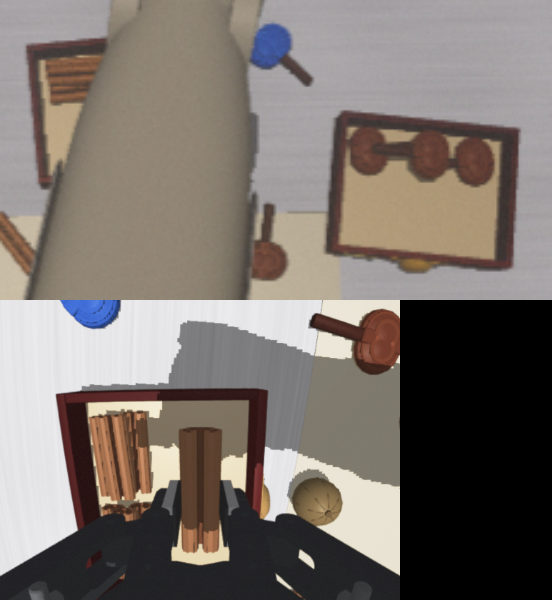

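The wrist view shows quill B held straight and parallel to the stock. It sits between the stock quills (120,455) and the front wall (258,450). Lowering it now.

send_rows([
  {"dx": 0,"dy": 0,"dz": -1,"roll": 0,"claw": -1},
  {"dx": 0,"dy": 0,"dz": -2,"roll": 0,"claw": -1},
  {"dx": 0,"dy": 0,"dz": -3,"roll": 0,"claw": -1},
  {"dx": 0,"dy": 0,"dz": -3.4,"roll": 0,"claw": -1},
  {"dx": 0,"dy": 0,"dz": -3.6,"roll": 0,"claw": -1},
])

```text
clock: 5.2
tcp_pos: [0.6493, -0.0361, 0.0139]
orientation: [-0.0, 0.734, -0.679, 0.0]
wrist_force: [0.5, -0.2, 0.7]
finger_gap: 0.0231
grip_force: 29.7
```

send_rows([
  {"dx": 0,"dy": 0,"dz": 0,"roll": 0,"claw": -1},
  {"dx": 0,"dy": 0,"dz": 0,"roll": 0,"claw": -0.2},
  {"dx": 0,"dy": 0,"dz": 0,"roll": 0,"claw": -0.1},
  {"dx": 0,"dy": 0,"dz": 0,"roll": 0,"claw": -0.1},
  {"dx": 0,"dy": 0,"dz": 0,"roll": 0,"claw": -0.1},
])

```text
clock: 5.82
tcp_pos: [0.6492, -0.0361, 0.014]
orientation: [-0.0, 0.734, -0.679, 0.0]
wrist_force: [-0.4, 0.3, -0.1]
finger_gap: 0.0383
grip_force: 0.0
```

send_rows([
  {"dx": 0,"dy": 0,"dz": 0.5,"roll": 0,"claw": -0.1},
  {"dx": 0,"dy": 0,"dz": 1.5,"roll": 0,"claw": -0.1},
  {"dx": 0,"dy": 0,"dz": 3,"roll": 0,"claw": -0.1},
  {"dx": 0,"dy": 0,"dz": 4.5,"roll": 0,"claw": -0.1},
  {"dx": 0,"dy": 0,"dz": 4.5,"roll": 0,"claw": -0.1},
])

```text
clock: 6.45
tcp_pos: [0.6518, -0.0365, 0.1314]
orientation: [-0.002, 0.734, -0.679, 0.003]
wrist_force: [0.5, -0.7, 0.2]
finger_gap: 0.0387
grip_force: 0.0
```

send_rows([
  {"dx": -1,"dy": 1.4,"dz": 0,"roll": -1.3,"claw": 0},
  {"dx": -2,"dy": 2.8,"dz": 0,"roll": -2.6,"claw": 0},
  {"dx": -3,"dy": 4.2,"dz": 0,"roll": -3.9,"claw": 0},
  {"dx": -4.2,"dy": 5.7,"dz": 0,"roll": -5.2,"claw": 0},
  {"dx": -5.37,"dy": 7.26,"dz": 0,"roll": -6.5,"claw": 0},
])

```text
clock: 7.08
tcp_pos: [0.5134, 0.1463, 0.126]
orientation: [-0.0, -0.359, 0.933, 0.0]
wrist_force: [0.0, -0.8, 0.4]
finger_gap: 0.0427
grip_force: 0.0
```

send_rows([
  {"dx": 0,"dy": 0,"dz": -0.5,"roll": -0.65,"claw": 0},
  {"dx": 0,"dy": 0,"dz": -2,"roll": -0.65,"claw": 0},
  {"dx": 0,"dy": 0,"dz": -3.5,"roll": -0.65,"claw": 0},
  {"dx": 0,"dy": 0,"dz": -4.4,"roll": -0.65,"claw": 0},
  {"dx": 0,"dy": 0,"dz": -4.8,"roll": -0.65,"claw": 0},
])

```text
clock: 7.7
tcp_pos: [0.5134, 0.1452, 0.0048]
orientation: [-0.001, -0.32, 0.948, 0.0]
wrist_force: [-0.3, 0.1, 0.5]
finger_gap: 0.0428
grip_force: 0.0
```

send_rows([
  {"dx": 0,"dy": 0,"dz": 0,"roll": 0,"claw": 0},
  {"dx": 0,"dy": 0,"dz": 0,"roll": 0,"claw": -1},
  {"dx": 0,"dy": 0,"dz": 0,"roll": 0,"claw": -1},
  {"dx": 0,"dy": 0,"dz": 0,"roll": 0,"claw": -1},
  {"dx": 0,"dy": 0,"dz": 0,"roll": 0,"claw": -1},
])

```text
clock: 8.32
tcp_pos: [0.5159, 0.1455, 0.0075]
orientation: [0.001, -0.32, 0.948, -0.0]
wrist_force: [-0.7, -0.4, 4.9]
finger_gap: 0.023
grip_force: 31.0
```

send_rows([
  {"dx": 0,"dy": 0,"dz": 1,"roll": 0,"claw": -1},
  {"dx": 0,"dy": 0,"dz": 3,"roll": 0,"claw": -1},
  {"dx": 0,"dy": 0,"dz": 5,"roll": 1.2,"claw": -1},
  {"dx": 1,"dy": -0.7,"dz": 5,"roll": 2.4,"claw": -1},
  {"dx": 2,"dy": -1.4,"dz": 5,"roll": 3.6,"claw": -1},
])

```text
clock: 8.95
tcp_pos: [0.5658, 0.1103, 0.1327]
orientation: [0.001, -0.548, 0.837, -0.001]
wrist_force: [0.3, 0.7, 0.7]
finger_gap: 0.023
grip_force: 30.3
```

send_rows([
  {"dx": 1,"dy": -0.7,"dz": 0,"roll": 1.2,"claw": -1},
  {"dx": 2,"dy": -1.4,"dz": 0,"roll": 2.4,"claw": -1},
  {"dx": 3.05,"dy": -2.04,"dz": 0,"roll": 3.58,"claw": -1},
  {"dx": 3.05,"dy": -2.04,"dz": -0.5,"roll": 3.58,"claw": -1},
  {"dx": 3.05,"dy": -2.04,"dz": -1,"roll": 3.58,"claw": -1},
])

```text
clock: 9.57
tcp_pos: [0.6401, 0.0596, 0.1051]
orientation: [0.0, 0.735, -0.678, -0.001]
wrist_force: [0.4, -0.4, 0.0]
finger_gap: 0.0232
grip_force: 30.3
```

Run:
```python
from h import *
from scipy.spatial.transform import Rotation as R
s=get_state();q=s["orientation"];M=R.from_quat([q[1],q[2],q[3],q[0]]).as_matrix();print(s["tcp_pos"],np.degrees(np.arctan2(M[1,1],M[0,1])))
cv2.imwrite("pics/p2.png",read_camera("wrist")["image"])
```

```text
[0.64011797 0.05955974 0.10507907] -175.37589589459205
```

View pics/p2.png

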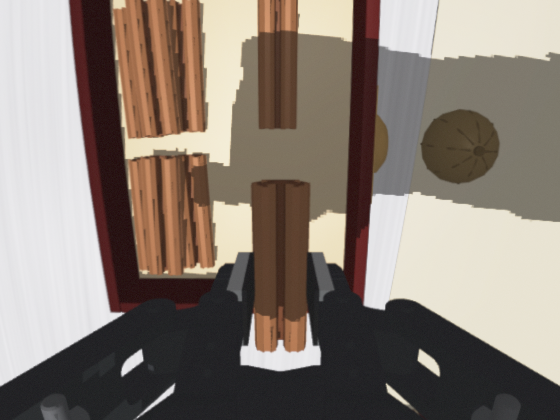

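Quill B lies at (278,60) and quill A is held in line with it, with the fruit A ball at (460,147). Lowering quill A with a small shift away from the left wall.

send_rows([
  {"dx": 0,"dy": -0.15,"dz": -1,"roll": 0,"claw": -1},
  {"dx": 0,"dy": -0.15,"dz": -2,"roll": 0,"claw": -1},
  {"dx": 0,"dy": -0.15,"dz": -3,"roll": 0,"claw": -1},
  {"dx": 0,"dy": -0.15,"dz": -3.4,"roll": 0,"claw": -1},
  {"dx": 0,"dy": -0.15,"dz": -3.65,"roll": 0,"claw": -1},
])

```text
clock: 10.25
tcp_pos: [0.6402, 0.0562, 0.0153]
orientation: [0.0, 0.736, -0.677, -0.0]
wrist_force: [-14.9, 0.4, 34.9]
finger_gap: 0.0228
grip_force: 33.9
```

send_rows([
  {"dx": 0,"dy": 0,"dz": 0,"roll": 0,"claw": -1},
  {"dx": 0,"dy": 0,"dz": 0,"roll": 0,"claw": -0.2},
  {"dx": 0,"dy": 0,"dz": 0,"roll": 0,"claw": -0.1},
  {"dx": 0,"dy": 0,"dz": 0,"roll": 0,"claw": -0.1},
  {"dx": 0,"dy": 0,"dz": 0,"roll": 0,"claw": -0.1},
])

```text
clock: 10.88
tcp_pos: [0.6411, 0.0556, 0.0151]
orientation: [0.0, 0.736, -0.677, -0.0]
wrist_force: [-0.4, -0.9, -0.5]
finger_gap: 0.0385
grip_force: 0.0
```

send_rows([
  {"dx": 0,"dy": 0,"dz": 0.5,"roll": 0,"claw": -0.1},
  {"dx": 0,"dy": 0,"dz": 1.5,"roll": 0,"claw": -0.1},
  {"dx": 0,"dy": 0,"dz": 3,"roll": 0,"claw": -0.1},
  {"dx": 0,"dy": 0,"dz": 4.5,"roll": 0,"claw": -0.1},
  {"dx": 0,"dy": 0,"dz": 4.5,"roll": 0,"claw": 0.5},
])

```text
clock: 11.5
tcp_pos: [0.6438, 0.0556, 0.1326]
orientation: [-0.003, 0.736, -0.677, 0.003]
wrist_force: [-0.0, -0.2, -1.0]
finger_gap: 0.0555
grip_force: 0.0
```

Run:
```python
from h import *
cv2.imwrite("pics/p3.png",read_camera("wrist")["image"])
```

```text
(no output)
```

View pics/p3.png

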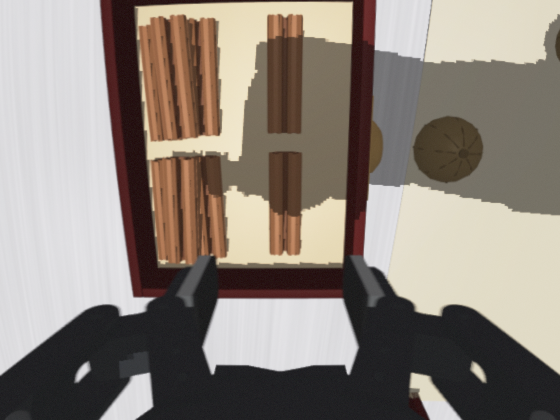

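Both quills lie on the bare floor: B at (285,75) and A at (285,203), clear of the walls and the stock. Next is fruit A.

send_rows([
  {"dx": -1,"dy": -0.5,"dz": 0,"roll": -1.3,"claw": 0.7},
  {"dx": -2,"dy": -1,"dz": 0,"roll": -2.6,"claw": 0.7},
  {"dx": -3,"dy": -1.5,"dz": 0,"roll": -3.9,"claw": 0.7},
  {"dx": -4,"dy": -2,"dz": 0,"roll": -5.2,"claw": 0.7},
  {"dx": -4.51,"dy": -2.2,"dz": 0,"roll": -6.5,"claw": 0.7},
], grip_force=22)

```text
clock: 12.18
tcp_pos: [0.526, 0.0003, 0.1266]
orientation: [-0.001, -0.361, 0.933, 0.001]
wrist_force: [-0.1, 0.5, 0.1]
finger_gap: 0.0729
grip_force: 0.0
```

send_rows([
  {"dx": 0,"dy": 0,"dz": 0,"roll": -1.3,"claw": 0.7},
  {"dx": 0,"dy": 0,"dz": 0,"roll": -2.6,"claw": 0.7},
  {"dx": 0,"dy": 0,"dz": -0.5,"roll": -3.9,"claw": 0.7},
  {"dx": 0,"dy": 0,"dz": -1,"roll": -4.9,"claw": 0.7},
  {"dx": 0,"dy": 0,"dz": -1,"roll": -4.9,"claw": 0.7},
])

```text
clock: 12.8
tcp_pos: [0.5266, 0.0009, 0.1009]
orientation: [-0.002, -0.031, 1.0, 0.0]
wrist_force: [-0.3, -0.4, -0.9]
finger_gap: 0.0721
grip_force: 0.0
```

send_rows([
  {"dx": 0,"dy": 0,"dz": -1,"roll": 0,"claw": 0.7},
  {"dx": 0,"dy": 0,"dz": -2,"roll": 0,"claw": 0.7},
  {"dx": 0,"dy": 0,"dz": -3,"roll": 0,"claw": 0.7},
  {"dx": 0,"dy": 0,"dz": -3.6,"roll": 0,"claw": 0.7},
  {"dx": 0,"dy": 0,"dz": -3.95,"roll": 0,"claw": 0.7},
])

```text
clock: 13.42
tcp_pos: [0.5281, 0.0007, 0.0032]
orientation: [-0.0, -0.031, 1.0, 0.0]
wrist_force: [0.1, -0.4, 0.5]
finger_gap: 0.0728
grip_force: 0.0
```

send_rows([
  {"dx": 0,"dy": 0,"dz": 0,"roll": 0,"claw": 0.5},
  {"dx": 0,"dy": 0,"dz": 0,"roll": 0,"claw": 0.2},
  {"dx": 0,"dy": 0,"dz": 0,"roll": 0,"claw": -0.3},
  {"dx": 0,"dy": 0,"dz": 0,"roll": 0,"claw": -0.3},
  {"dx": 0,"dy": 0,"dz": 0,"roll": 0,"claw": -0.3},
])

```text
clock: 14.05
tcp_pos: [0.5291, 0.0006, 0.0049]
orientation: [0.001, -0.031, 1.0, -0.0]
wrist_force: [-1.4, 0.5, 5.8]
finger_gap: 0.0459
grip_force: 22.5
```

send_rows([
  {"dx": 0,"dy": 0,"dz": 1,"roll": 0,"claw": -0.3},
  {"dx": 0,"dy": 0,"dz": 3,"roll": 0,"claw": -0.3},
  {"dx": 0,"dy": 0,"dz": 5,"roll": 0,"claw": -0.3},
  {"dx": 0,"dy": 1.5,"dz": 5,"roll": 0,"claw": -0.3},
  {"dx": 0,"dy": 3.26,"dz": 5,"roll": 0,"claw": -0.3},
])

```text
clock: 14.68
tcp_pos: [0.5292, 0.0823, 0.1301]
orientation: [0.001, -0.03, 1.0, -0.0]
wrist_force: [0.6, 0.7, 0.1]
finger_gap: 0.0462
grip_force: 22.8
```

send_rows([
  {"dx": 0.1,"dy": 2,"dz": 0,"roll": 0,"claw": -0.3},
  {"dx": 0.2,"dy": 4,"dz": 0,"roll": 0,"claw": -0.3},
  {"dx": 0.4,"dy": 6,"dz": 0,"roll": 0,"claw": -0.3},
  {"dx": 0.6,"dy": 8,"dz": 0,"roll": 0,"claw": -0.3},
  {"dx": 0.66,"dy": 9,"dz": 0,"roll": 0,"claw": -0.3},
])

```text
clock: 15.3
tcp_pos: [0.5447, 0.3098, 0.1287]
orientation: [0.0, -0.032, 0.999, 0.0]
wrist_force: [-0.5, -0.8, -0.1]
finger_gap: 0.0464
grip_force: 22.8
```

Run:
```python
from h import *
from scipy.spatial.transform import Rotation as R
s=get_state();q=s["orientation"];M=R.from_quat([q[1],q[2],q[3],q[0]]).as_matrix();print(s["tcp_pos"],np.degrees(np.arctan2(M[1,1],M[0,1])))
cv2.imwrite("pics/p4.png",read_camera("wrist")["image"])
```

```text
[0.5447234  0.30980722 0.12872725] 93.64719207425546
```

View pics/p4.png

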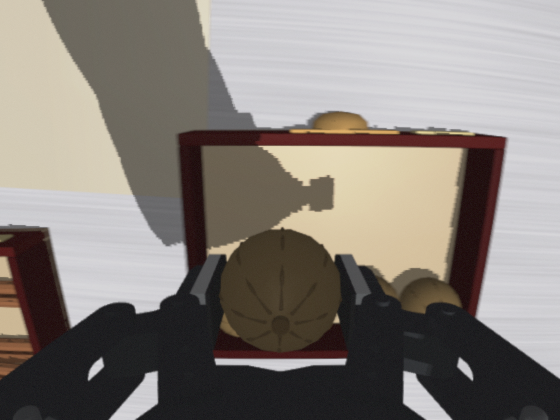

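The wrist view shows fruit A at (280,290) held over the right part of the fruit drawer, between the front wall (340,138) and the stock. Lowering it.

send_rows([
  {"dx": 0,"dy": 0,"dz": -1,"roll": 0,"claw": -0.3},
  {"dx": 0,"dy": 0,"dz": -2.5,"roll": 0,"claw": -0.3},
  {"dx": 0,"dy": 0,"dz": -3.6,"roll": 0,"claw": -0.3},
  {"dx": 0,"dy": 0,"dz": -4.3,"roll": 0,"claw": -0.3},
  {"dx": 0,"dy": 0,"dz": -4.62,"roll": 0,"claw": -0.3},
])

```text
clock: 15.98
tcp_pos: [0.5445, 0.3067, 0.0127]
orientation: [-0.0, -0.03, 1.0, -0.0]
wrist_force: [-5.3, -2.6, 31.1]
finger_gap: 0.0464
grip_force: 24.9
```

send_rows([
  {"dx": 0,"dy": 0,"dz": 0,"roll": 0,"claw": -0.3},
  {"dx": 0,"dy": 0,"dz": 0,"roll": 0,"claw": 0.2},
  {"dx": 0,"dy": 0,"dz": 0,"roll": 0,"claw": 0.35},
  {"dx": 0,"dy": 0,"dz": 0,"roll": 0,"claw": 0.35},
  {"dx": 0,"dy": 0,"dz": 0,"roll": 0,"claw": 0.35},
])

```text
clock: 16.6
tcp_pos: [0.5448, 0.3072, 0.0134]
orientation: [0.0, -0.031, 1.0, 0.0]
wrist_force: [-0.3, 0.0, 0.5]
finger_gap: 0.0579
grip_force: 0.0
```

send_rows([
  {"dx": 0,"dy": 0,"dz": 0.5,"roll": 0,"claw": 0.35},
  {"dx": 0,"dy": 0,"dz": 1.5,"roll": 0,"claw": 0.35},
  {"dx": 0,"dy": 0,"dz": 3,"roll": 0,"claw": 0.35},
  {"dx": 0,"dy": 0,"dz": 4.6,"roll": 0,"claw": 0.35},
  {"dx": 0,"dy": 0,"dz": 4.6,"roll": 0,"claw": 0.7},
])

```text
clock: 17.23
tcp_pos: [0.5474, 0.3083, 0.1334]
orientation: [0.004, -0.031, 1.0, 0.002]
wrist_force: [0.0, -0.2, -0.1]
finger_gap: 0.072
grip_force: 0.0
```

Run:
```python
from h import *
print(get_state()["tcp_pos"])
cv2.imwrite("pics/p5.png",read_camera("wrist")["image"])
```

```text
[0.54744413 0.30828315 0.13341427]
```

View pics/p5.png

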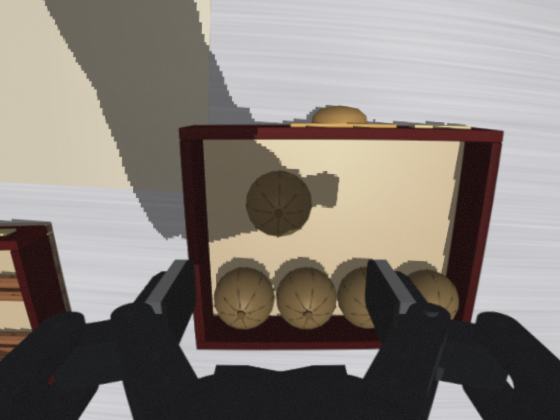

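Fruit A stands upright on the bare floor at (279,204), in front of the stock. Next is fruit B.

send_rows([
  {"dx": -0.5,"dy": -2,"dz": 0,"roll": 0,"claw": 0.7},
  {"dx": -1,"dy": -4,"dz": 0,"roll": 0,"claw": 0.7},
  {"dx": -1.5,"dy": -6,"dz": 0,"roll": 0,"claw": 0.7},
  {"dx": -2,"dy": -8,"dz": 0,"roll": 0,"claw": 0.7},
  {"dx": -2.5,"dy": -10,"dz": 0,"roll": 0,"claw": 0.7},
])

```text
clock: 17.9
tcp_pos: [0.4809, 0.0557, 0.1274]
orientation: [-0.001, -0.031, 1.0, 0.0]
wrist_force: [0.2, -0.4, 0.6]
finger_gap: 0.0726
grip_force: 0.0
```

send_rows([
  {"dx": -0.7,"dy": -2,"dz": 0,"roll": 0,"claw": 0.7},
  {"dx": -1.4,"dy": -4,"dz": 0,"roll": 0,"claw": 0.7},
  {"dx": -2.02,"dy": -5.8,"dz": 0,"roll": 0,"claw": 0.7},
  {"dx": -2.02,"dy": -5.8,"dz": -0.5,"roll": 0,"claw": 0.7},
  {"dx": -2.02,"dy": -5.8,"dz": -1,"roll": 0,"claw": 0.7},
])

```text
clock: 18.52
tcp_pos: [0.4312, -0.0876, 0.1022]
orientation: [-0.0, -0.03, 1.0, 0.0]
wrist_force: [-0.2, 0.3, -0.1]
finger_gap: 0.0726
grip_force: 0.0
```

send_rows([
  {"dx": 0,"dy": 0,"dz": -1,"roll": 0,"claw": 0.7},
  {"dx": 0,"dy": 0,"dz": -2,"roll": 0,"claw": 0.7},
  {"dx": 0,"dy": 0,"dz": -3,"roll": 0,"claw": 0.7},
  {"dx": 0,"dy": 0,"dz": -3.6,"roll": 0,"claw": 0.7},
  {"dx": 0,"dy": 0,"dz": -3.95,"roll": 0,"claw": 0.7},
])

```text
clock: 19.15
tcp_pos: [0.4309, -0.086, 0.0029]
orientation: [-0.001, -0.032, 0.999, 0.001]
wrist_force: [0.2, -0.2, -0.3]
finger_gap: 0.0725
grip_force: 0.0
```

send_rows([
  {"dx": 0,"dy": 0,"dz": 0,"roll": 0,"claw": 0.5},
  {"dx": 0,"dy": 0,"dz": 0,"roll": 0,"claw": 0.2},
  {"dx": 0,"dy": 0,"dz": 0,"roll": 0,"claw": -0.3},
  {"dx": 0,"dy": 0,"dz": 0,"roll": 0,"claw": -0.3},
  {"dx": 0,"dy": 0,"dz": 0,"roll": 0,"claw": -0.3},
])

```text
clock: 19.77
tcp_pos: [0.4324, -0.0878, 0.0053]
orientation: [0.001, -0.031, 1.0, 0.0]
wrist_force: [-0.8, 2.0, 5.1]
finger_gap: 0.046
grip_force: 22.7
```

send_rows([
  {"dx": 0,"dy": 0,"dz": 1,"roll": 0,"claw": -0.3},
  {"dx": 0,"dy": 0,"dz": 3,"roll": 0,"claw": -0.3},
  {"dx": 0,"dy": 0,"dz": 5,"roll": 0,"claw": -0.3},
  {"dx": 0,"dy": 1.5,"dz": 5,"roll": 0,"claw": -0.3},
  {"dx": 0,"dy": 3,"dz": 5,"roll": 0,"claw": -0.3},
])

```text
clock: 20.4
tcp_pos: [0.4326, -0.0128, 0.1306]
orientation: [0.001, -0.03, 1.0, -0.0]
wrist_force: [0.7, 1.1, -0.2]
finger_gap: 0.0464
grip_force: 22.9
```

send_rows([
  {"dx": 0.5,"dy": 2,"dz": 0,"roll": 0,"claw": -0.3},
  {"dx": 1,"dy": 4,"dz": 0,"roll": 0,"claw": -0.3},
  {"dx": 1.5,"dy": 6,"dz": 0,"roll": 0,"claw": -0.3},
  {"dx": 2,"dy": 8,"dz": 0,"roll": 0,"claw": -0.3},
  {"dx": 2.5,"dy": 10,"dz": 0,"roll": 0,"claw": -0.3},
])

```text
clock: 21.02
tcp_pos: [0.4947, 0.2386, 0.1296]
orientation: [0.0, -0.031, 1.0, -0.0]
wrist_force: [1.1, -0.7, 0.1]
finger_gap: 0.0466
grip_force: 22.9
```

send_rows([
  {"dx": 0.6,"dy": 2,"dz": 0,"roll": 0,"claw": -0.3},
  {"dx": 1.2,"dy": 4,"dz": 0,"roll": 0,"claw": -0.3},
  {"dx": 1.82,"dy": 6,"dz": 0,"roll": 0,"claw": -0.3},
  {"dx": 1.82,"dy": 6,"dz": 0,"roll": 0,"claw": -0.3},
  {"dx": 1.82,"dy": 6,"dz": 0,"roll": 0,"claw": -0.3},
])

```text
clock: 21.65
tcp_pos: [0.5393, 0.3866, 0.1289]
orientation: [-0.001, -0.031, 1.0, -0.001]
wrist_force: [-0.3, -0.0, -0.9]
finger_gap: 0.0461
grip_force: 22.9
```

send_rows([
  {"dx": 0,"dy": 0,"dz": -1,"roll": 0,"claw": -0.3},
  {"dx": 0,"dy": 0,"dz": -2.5,"roll": 0,"claw": -0.3},
  {"dx": 0,"dy": 0,"dz": -3.6,"roll": 0,"claw": -0.3},
  {"dx": 0,"dy": 0,"dz": -4.3,"roll": 0,"claw": -0.3},
  {"dx": 0,"dy": 0,"dz": -4.54,"roll": 0,"claw": -0.3},
])

```text
clock: 22.28
tcp_pos: [0.5394, 0.3859, 0.0154]
orientation: [-0.001, -0.03, 1.0, -0.0]
wrist_force: [-0.7, -0.2, -0.2]
finger_gap: 0.0461
grip_force: 22.9
```

send_rows([
  {"dx": 0,"dy": 0,"dz": 0,"roll": 0,"claw": -0.3},
  {"dx": 0,"dy": 0,"dz": 0,"roll": 0,"claw": 0.2},
  {"dx": 0,"dy": 0,"dz": 0,"roll": 0,"claw": 0.35},
  {"dx": 0,"dy": 0,"dz": 0,"roll": 0,"claw": 0.35},
  {"dx": 0,"dy": 0,"dz": 0,"roll": 0,"claw": 0.35},
])

```text
clock: 22.9
tcp_pos: [0.5399, 0.3873, 0.0163]
orientation: [0.0, -0.031, 1.0, 0.0]
wrist_force: [0.2, 0.0, -0.5]
finger_gap: 0.0579
grip_force: 0.0
```

send_rows([
  {"dx": 0,"dy": 0,"dz": 0.5,"roll": 0,"claw": 0.35},
  {"dx": 0,"dy": 0,"dz": 1.5,"roll": 0,"claw": 0.35},
  {"dx": 0,"dy": 0,"dz": 3,"roll": 0,"claw": 0.35},
  {"dx": 0,"dy": 0,"dz": 4.6,"roll": 0,"claw": 0.35},
  {"dx": 0,"dy": 0,"dz": 4.6,"roll": 0,"claw": 0},
])

```text
clock: 23.52
tcp_pos: [0.5423, 0.3886, 0.1365]
orientation: [0.004, -0.031, 1.0, 0.002]
wrist_force: [0.9, 0.5, -0.4]
finger_gap: 0.0427
grip_force: 0.0
```

Run:
```python
from h import *
import pickle
c=pickle.load(open("top.pkl","rb"))
print(plane(c,[[195+680/5,185+177/5],[195+683/5,185+151/5],[195+685/5,185+102/5]],.012))
cv2.imwrite("pics/p6.png",read_camera("wrist")["image"])
```

```text
[[ 0.51100844 -0.16121936  0.012     ]
 [ 0.52625182 -0.16343975  0.012     ]
 [ 0.55513394 -0.16549619  0.012     ]]
```

View pics/p6.png

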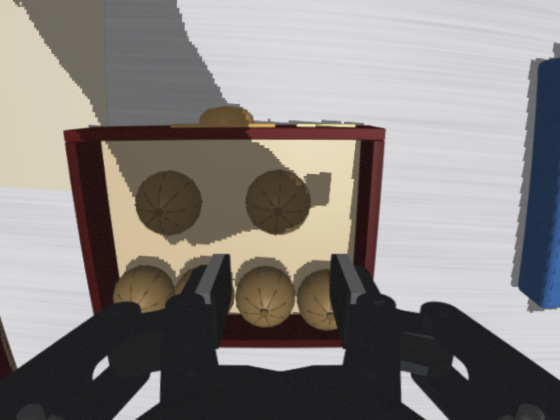

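Both fruits stand in the front of their drawer, at (169,203) and (278,203). Now the red-brown reishi: I'll grip its stalk at about (526,-163) mm and check from close by first.

send_rows([
  {"dx": 0,"dy": -2.4,"dz": 0,"roll": -0.5,"claw": 0},
  {"dx": 0,"dy": -4.8,"dz": 0,"roll": -1,"claw": 0},
  {"dx": 0,"dy": -7.2,"dz": 0,"roll": -1.26,"claw": 0},
  {"dx": 0,"dy": -9.6,"dz": 0,"roll": -1.26,"claw": 0},
  {"dx": 0,"dy": -12,"dz": 0,"roll": -1.26,"claw": 0},
], grip_force=30)

```text
clock: 24.2
tcp_pos: [0.5387, 0.0853, 0.1301]
orientation: [-0.001, 0.057, 0.998, -0.0]
wrist_force: [0.9, 0.1, -0.0]
finger_gap: 0.0427
grip_force: 0.0
```

send_rows([
  {"dx": -0.1,"dy": -2.4,"dz": 0,"roll": 0,"claw": 0},
  {"dx": -0.2,"dy": -4.8,"dz": 0,"roll": 0,"claw": 0},
  {"dx": -0.3,"dy": -7.2,"dz": 0,"roll": 0,"claw": 0},
  {"dx": -0.5,"dy": -9.5,"dz": 0,"roll": 0,"claw": 0},
  {"dx": -0.54,"dy": -10,"dz": -0.5,"roll": 0,"claw": 0},
])

```text
clock: 24.82
tcp_pos: [0.5261, -0.1663, 0.1183]
orientation: [0.0, 0.06, 0.998, -0.0]
wrist_force: [0.7, 1.0, -0.6]
finger_gap: 0.0425
grip_force: 0.0
```

send_rows([
  {"dx": 0,"dy": 0,"dz": -0.5,"roll": 0,"claw": 0},
  {"dx": 0,"dy": 0,"dz": -1,"roll": 0,"claw": 0},
  {"dx": 0,"dy": 0,"dz": -1.5,"roll": 0,"claw": 0},
  {"dx": 0,"dy": 0,"dz": -2,"roll": 0,"claw": 0},
  {"dx": 0,"dy": 0,"dz": -2,"roll": 0,"claw": 0},
])

```text
clock: 25.45
tcp_pos: [0.5255, -0.1618, 0.0673]
orientation: [-0.001, 0.057, 0.998, 0.001]
wrist_force: [-0.2, -0.5, -0.3]
finger_gap: 0.0424
grip_force: 0.0
```

Run:
```python
from h import *
s=get_state();t=s["tcp_pos"]
c=read_camera("wrist");im=c["image"].copy()
p=proj(c,[[t[0],t[1],.007]])[0]; print(t,p)
cv2.circle(im,tuple(p.astype(int)),4,(0,255,0),1)
cv2.imwrite("pics/p7.png",im)
```

```text
[ 0.52554458 -0.16178151  0.06728416] [279.88504238 226.87180923]
```

View pics/p7.png

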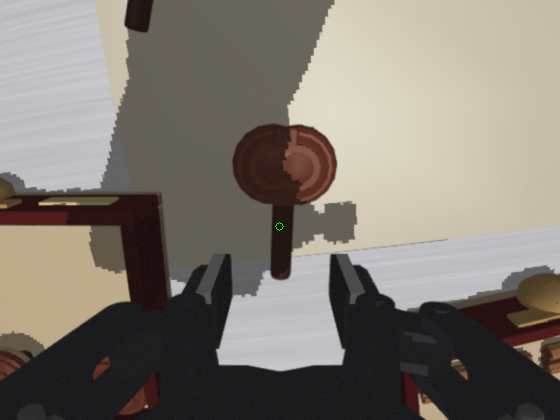

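The stalk runs from (284,205) to (280,278), and the aim point at (280,227) is on it. I'll shift 3 mm away from the cap, then descend and close.

send_rows([
  {"dx": 0.12,"dy": 0,"dz": -0.5,"roll": 0,"claw": 0},
  {"dx": 0.12,"dy": 0,"dz": -1.2,"roll": 0,"claw": 0},
  {"dx": 0.12,"dy": 0,"dz": -1.9,"roll": 0,"claw": 0},
  {"dx": 0.12,"dy": 0,"dz": -2.3,"roll": 0,"claw": 0},
  {"dx": 0.12,"dy": 0,"dz": -2.5,"roll": 0,"claw": 0},
])

```text
clock: 26.12
tcp_pos: [0.5292, -0.1628, 0.0055]
orientation: [-0.0, 0.057, 0.998, 0.0]
wrist_force: [-0.6, 0.8, 0.7]
finger_gap: 0.0423
grip_force: 0.0
```

send_rows([
  {"dx": 0,"dy": 0,"dz": 0,"roll": 0,"claw": -0.3},
  {"dx": 0,"dy": 0,"dz": 0,"roll": 0,"claw": -0.6},
  {"dx": 0,"dy": 0,"dz": 0,"roll": 0,"claw": -1},
  {"dx": 0,"dy": 0,"dz": 0,"roll": 0,"claw": -1},
  {"dx": 0,"dy": 0,"dz": 0,"roll": 0,"claw": -1},
])

```text
clock: 26.75
tcp_pos: [0.5298, -0.1631, 0.0066]
orientation: [0.001, 0.057, 0.998, -0.0]
wrist_force: [0.9, 0.1, 2.8]
finger_gap: 0.0113
grip_force: 29.2
```

send_rows([
  {"dx": 0,"dy": 0,"dz": 0,"roll": 0,"claw": -1},
  {"dx": 0,"dy": 0,"dz": 0.3,"roll": 0,"claw": -1},
  {"dx": 0,"dy": 0,"dz": 1,"roll": 0,"claw": -1},
  {"dx": 0,"dy": 0,"dz": 2,"roll": 0,"claw": -1},
  {"dx": 0,"dy": 0,"dz": 3,"roll": 0,"claw": -1},
])

```text
clock: 27.38
tcp_pos: [0.5287, -0.1626, 0.0816]
orientation: [-0.001, 0.057, 0.998, 0.0]
wrist_force: [-0.2, -0.2, 0.2]
finger_gap: 0.011
grip_force: 29.1
```

Run:
```python
from h import *
cv2.imwrite("pics/p8.png",np.hstack([cv2.resize(read_camera("wrist")["image"],(400,300)),cv2.resize(read_camera("scene")["image"][150:300,100:300],(400,300))]))
```

```text
(no output)
```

View pics/p8.png

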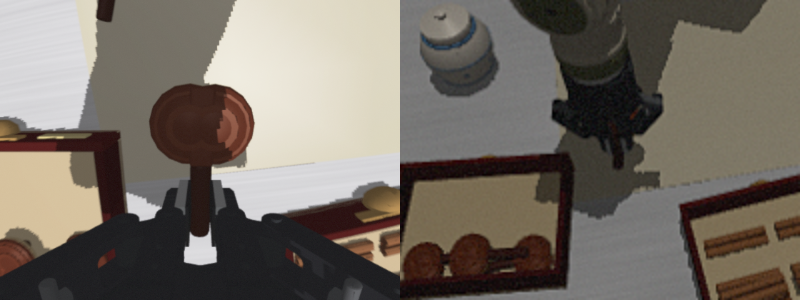

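send_rows([
  {"dx": 0,"dy": -0.5,"dz": 1,"roll": -1.2,"claw": -1},
  {"dx": 0,"dy": -1,"dz": 2,"roll": -2.4,"claw": -1},
  {"dx": 0,"dy": -2,"dz": 2,"roll": -3.6,"claw": -1},
  {"dx": 0,"dy": -3,"dz": 2,"roll": -4.8,"claw": -1},
  {"dx": 0,"dy": -4,"dz": 2,"roll": -6,"claw": -1},
])

```text
clock: 28.1
tcp_pos: [0.5287, -0.2632, 0.13]
orientation: [-0.001, 0.461, 0.887, 0.0]
wrist_force: [1.2, 0.2, -0.9]
finger_gap: 0.0112
grip_force: 29.0
```

send_rows([
  {"dx": 0,"dy": -1,"dz": 0,"roll": -1.2,"claw": -1},
  {"dx": 0.1,"dy": -2,"dz": 0,"roll": -2.4,"claw": -1},
  {"dx": 0.2,"dy": -3,"dz": 0,"roll": -3.6,"claw": -1},
  {"dx": 0.27,"dy": -3.95,"dz": 0,"roll": -4.8,"claw": -1},
  {"dx": 0.27,"dy": -3.95,"dz": 0,"roll": -5.26,"claw": -1},
])

```text
clock: 28.72
tcp_pos: [0.5354, -0.3631, 0.1295]
orientation: [-0.001, 0.749, 0.663, -0.0]
wrist_force: [-0.3, 0.5, -0.3]
finger_gap: 0.0115
grip_force: 29.1
```

Run:
```python
from h import *
from scipy.spatial.transform import Rotation as R
s=get_state();q=s["orientation"];M=R.from_quat([q[1],q[2],q[3],q[0]]).as_matrix();print(s["tcp_pos"],np.degrees(np.arctan2(M[1,1],M[0,1])))
cv2.imwrite("pics/p9.png",np.hstack([cv2.resize(read_camera("wrist")["image"],(400,300)),cv2.resize(read_camera("scene")["image"][160:310,50:250],(400,300))]))
```

```text
[ 0.53543212 -0.36314116  0.1294571 ] -6.939025306442847
```

View pics/p9.png

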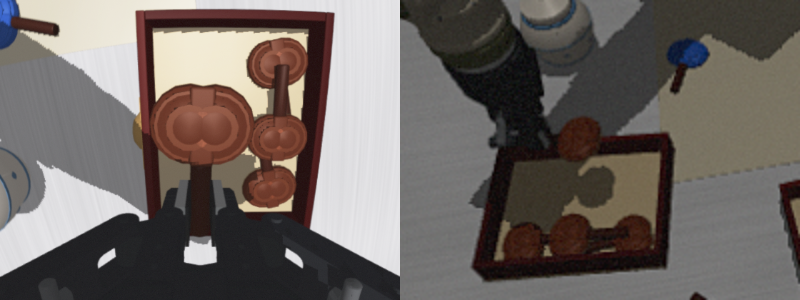

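The reishi is held cap up at (200,125) over the free front floor, clear of the stock at (275,135), with the stalk along the drawer's width. Lowering it.

send_rows([
  {"dx": 0.06,"dy": 0,"dz": -1,"roll": 0,"claw": -1},
  {"dx": 0.06,"dy": 0,"dz": -2.2,"roll": 0,"claw": -1},
  {"dx": 0.06,"dy": 0,"dz": -3.3,"roll": 0,"claw": -1},
  {"dx": 0.06,"dy": 0,"dz": -4,"roll": 0,"claw": -1},
  {"dx": 0.06,"dy": 0,"dz": -4.4,"roll": 0,"claw": -1},
])

```text
clock: 29.45
tcp_pos: [0.5371, -0.3609, 0.0198]
orientation: [-0.001, 0.747, 0.665, -0.0]
wrist_force: [-0.3, 0.1, -0.3]
finger_gap: 0.0112
grip_force: 29.1
```

send_rows([
  {"dx": 0,"dy": 0,"dz": -0.1,"roll": 0,"claw": -1},
  {"dx": 0,"dy": 0,"dz": -0.18,"roll": 0,"claw": -1},
  {"dx": 0,"dy": 0,"dz": -0.18,"roll": 0,"claw": -1},
  {"dx": 0,"dy": 0,"dz": -0.18,"roll": 0,"claw": -1},
  {"dx": 0,"dy": 0,"dz": -0.18,"roll": 0,"claw": -1},
])

```text
clock: 30.08
tcp_pos: [0.5377, -0.3618, 0.017]
orientation: [0.0, 0.747, 0.665, 0.0]
wrist_force: [-0.2, 0.3, -0.7]
finger_gap: 0.0112
grip_force: 29.1
```

send_rows([
  {"dx": 0,"dy": 0,"dz": 0,"roll": 0,"claw": -0.6},
  {"dx": 0,"dy": 0,"dz": 0,"roll": 0,"claw": -0.3},
  {"dx": 0,"dy": 0,"dz": 0,"roll": 0,"claw": -0.2},
  {"dx": 0,"dy": 0,"dz": 0,"roll": 0,"claw": -0.2},
  {"dx": 0,"dy": 0,"dz": 0,"roll": 0,"claw": -0.2},
])

```text
clock: 30.7
tcp_pos: [0.5376, -0.3616, 0.0165]
orientation: [0.0, 0.747, 0.665, 0.0]
wrist_force: [0.5, -0.5, 0.0]
finger_gap: 0.0341
grip_force: 0.0
```

send_rows([
  {"dx": 0,"dy": 0,"dz": 0.5,"roll": 0,"claw": -0.2},
  {"dx": 0,"dy": 0,"dz": 1.5,"roll": 0,"claw": -0.2},
  {"dx": 0,"dy": 0,"dz": 3,"roll": 0,"claw": -0.2},
  {"dx": 0,"dy": 0,"dz": 4.5,"roll": 0,"claw": -0.2},
  {"dx": 0,"dy": 0,"dz": 5.5,"roll": 0,"claw": -0.2},
])

```text
clock: 31.32
tcp_pos: [0.5382, -0.3622, 0.1574]
orientation: [0.002, 0.747, 0.665, 0.0]
wrist_force: [-0.5, 0.8, 0.1]
finger_gap: 0.0343
grip_force: 0.0
```

send_rows([
  {"dx": -0.5,"dy": 2,"dz": 1,"roll": 0,"claw": 0},
  {"dx": -1.5,"dy": 4,"dz": 2,"roll": 0,"claw": 0},
  {"dx": -2.5,"dy": 6,"dz": 3,"roll": 0,"claw": 0},
  {"dx": -3.5,"dy": 8,"dz": 3,"roll": 0,"claw": 0},
  {"dx": -4.5,"dy": 10,"dz": 3,"roll": 0,"claw": 0},
])

```text
clock: 31.95
tcp_pos: [0.4245, -0.1103, 0.2306]
orientation: [0.001, 0.747, 0.665, 0.001]
wrist_force: [0.9, 0.6, 1.0]
finger_gap: 0.0429
grip_force: 0.0
```

Run:
```python
from h import *
a=read_camera("scene")["image"];b=read_camera("top")["image"][125:325,70:450]
cv2.imwrite("pics/p10.png",np.vstack([cv2.resize(a[120:330,50:480],(614,300),interpolation=cv2.INTER_CUBIC),cv2.resize(b,(614,300),interpolation=cv2.INTER_CUBIC)]))
```

```text
(no output)
```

View pics/p10.png

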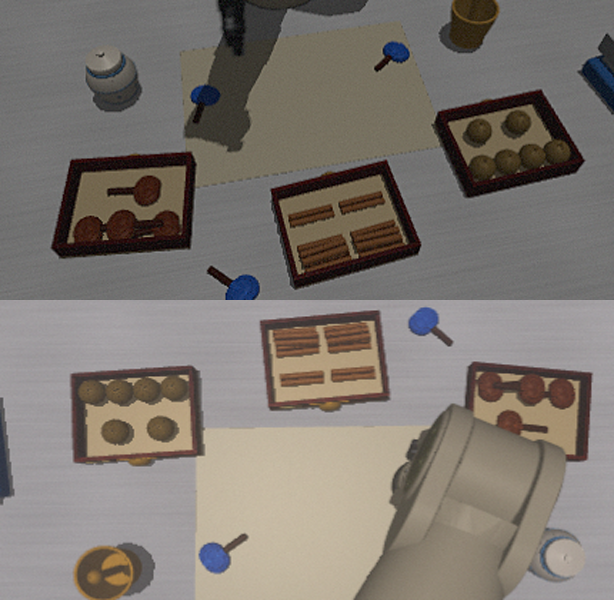

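Everything is in place. The reishi is cap up at (146,190), the quills lie across at (311,214) and (361,202), and the fruits are at (479,130) and (516,122). The jar and mortar haven't moved. Handing in.

```bash
python3 -c "
from h import *
print(hand_in())"
```

```text
the job is handed in; nothing more can be done
None
```

I handed the job in at about 32 s of the 102 s. In the last pictures both monk fruits, both quills and the red-brown reishi lay on the bare front floor of their own drawers, the jar and mortar hadn't moved, and I never touched the blue look-alikes; no verdict came back.

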